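# Load the grey filter and hold the attenuator slide at the rider

## Robot

A 7-joint arm with a two-finger parallel gripper is mounted at the origin on a cart in front of the work surface, level with it; the furniture and walls round the work are solid. World frame = base frame: x ahead of the robot, y to its left, z up, the work surface at z = 0. Lengths are in mm, angles in rad, forces in N, time in s.
With the tool pointing down it reaches from about 400 to 875 mm from the base axis. Payload 4.4 kg.
Tool frame: the origin (TCP) lies at the very end of the fingers, on their centre line; the grasp point (between the pads) lies 19 mm behind it; z points along the fingers, y is the line along which they close (so a half turn about z gives the same grasp; the last joint's range is limited). The gripper opens to 85 mm and grips with 20 to 120 N. Pads are 22 mm wide; open, the fingers measure 114 mm over their backs; the gripper's body (76 mm by 85 mm) begins 54 mm behind the grasp point. The pads swing forward as they close: fully open they stand 13 mm farther back than shut.
Start: joints at [1.235, 0.628, 0.038, 1.517, -0.027, 0.996, -0.02], TCP at [173.278, -626.492, 231.313] pointing down, gripper open.
Joint ranges: [-3.06, 3.06], [-0.37, 2.12], [-1.25, 1.32], [0.18, 2.47], [-1.1, 4.24], [0.23, 1.98], [-2.94, 2.94]. Speed limits (rad/s): [2.57, 2.57, 3.14, 3.14, 3.14, 3.14, 3.14].

## Interface

Orientations are given as [roll, pitch, yaw] about the fixed x, y, z axes, in that order (R = Rz(yaw) Ry(pitch) Rx(roll)).
In Python, from cell import read_state, get_image, camera_params, finish_job gives the robot as it stands.
- The arm moves only by the tool arm_command, never from a script. Its argument "deltas" is a list of rows, each an object of numbers: "dx", "dy", "dz": the shift along the world's x, y, z in m; "yaw": the turn about the world's z in degrees; "jaw": the opening, from 0 (shut) to 1 (fully open). A call has 1 to 20 rows; each row is the pose to reach, as a shift and turn from the pose commanded when the call began; what a row does not reach only later rows make up. A row lasts 1/10 s, in which the tool goes at most 50 mm and 8.59 degrees, less where a joint would pass 70% of its speed; a pose out of reach is approached as far as the arm can. A call with a gripper value outside its range is refused whole. The fingers move at their own pace and stop on an object; the grip force is fixed at half the most. Time passes only in rows, so rows that repeat a pose let the fingers close. It gives the time, the measured TCP pose, the force, the opening and the grip force at its end, in the units of the state.
- read_state(): the state, without advancing time (a new reading comes with each control period).
- get_image(name): name is "side" or "top" or "wrist"; returns (picture, depth): 384x512x3 uint8, red, green, blue; 384x512 float32, mm along the optical axis (not along the pixel's ray), 0 where there is no reading.
- camera_params(name): a dict with "camera_matrix" (3x3 intrinsics, pixels), "extrinsics" (4x4, takes a point from camera to world coordinates). Camera axes: x right, y down, z forward; pixel columns grow to the right and rows downward; lengths in mm; the calibration is good to about 2 mm. A picture is of the moment at which its call begins: read the wrist's pose just before it. camera_params takes no time and is no camera call; for the wrist camera it gives the pose at the moment of the call.
- finish_job(): hands the job in; it is judged then, once.
The state is a dict: "clock": time; "qpos": joint angles; "qd": joint speeds; "tau": joint torques, N m; "eef_pos": TCP position; "tool_rot": TCP orientation; "force": force on the tool from outside, world axes, zero at the start; "torque": the same for the moment, N m; "width": finger opening in mm; "gripper_force": force on a finger pad.
Only numpy, scipy, OpenCV 4.12 (cv2) and the standard library are available. Lean on these libraries where they do the work, as an engineer would, in place of code of your own. Each camera call takes 0.05 s, during which the arm holds its last target. There are 200 camera calls.

## Task

Take the framed filter (the plate with the round grey window, not the solid blank beside it) out of its rack and slide it down into the upright slot of the detector unit until it rests on the slot's floor, then let go of it. The bare beam must not reach the detector, so only after that pull the knob of the unit's spring-return slide out until the slide's pointer is level with the nose of the rider clamped on the scale, and finish still holding the knob there: the program ends with the slide held at the rider against its spring. Leave the blank, the iris and the mirror where they stand.

Things in the scene. Friction and masses are not known exactly. Their poses are not given: they have to be found in the camera images.
- filter: framed filter: aluminium plate 10 mm thick (x) with a round 28 mm grey glass window; 50 mm wide (y) up to 58 mm, above that a grip tab 26 mm wide and 34 mm high; 92 mm high in all, about 80 g. Origin: middle of its underside; z up along the plate. At the start it stands in one pocket of the rack (floor 16 mm above the table, walls 14 mm high, 1.5 mm play); lift it straight up
- blank: solid blank plate, same shape, size, origin and axes as the filter but with no window; stands in the rack's other pocket, 80 mm along the plates' width (y) from the filter. Stays where it is
- rack: low black rack, 52 x 172 mm, 30 mm high, fixed to the table, with two pockets in line along its y, at y = -40 mm and +40 mm. Origin: middle of its underside on the table. Same yaw as the plates in it.
- unit: black detector unit, fixed: 120 x 210 mm base on pillars (top at 68 mm). Origin: on the table under the aperture; x: beam axis at z 104 mm (-x, towards the robot, is the detector side); y: the way the slide pulls out. Slide housing x -17 to 17, y -66 to 35 mm, top at 134 mm; filter slot in front of it; detector tube in front of that, x -94 to -62 mm, top at 120 mm
- slot_floor (a point): middle of the filter slot's floor, 80 mm above the table, at x = -34 mm of the unit; axes as the unit's. Open at the top. Channels guide the plate's side edges: 12 mm gap in x, 52.5 mm in y, walls to 46 mm above the floor, then mouths flared about 4 mm a side up to 55 mm. A seated filter has its origin here and its width along the unit's y (either way round)
- slide: aluminium spring-return slide with the knob on it. Origin and axes coincide with the unit's when it is at rest (beam blocked); it moves only along the unit's y, from 0 to a hard stop at +60 mm. A spring pulls it back all the time: 4 N at rest, 0.09 N more per mm (about 8 N at 40 mm)
- knob_grip (a point): where to grip the knob, on its axis, 145 mm above the table. The knob is a black upright round pin on the slide's outer end, 16 mm in diameter, 45 mm high, foot at 117 mm, top at 162 mm above the table, free on all sides; 95 mm from the unit's origin along +y at rest (60 mm clear of the housing)
- pointer_tip (a point): tip of the small black pointer on the side of the slide bar that looks over the scale, 109 mm above the table; moves with the slide, 45 mm behind the knob's axis.
- rider_nose (a point): nose of the small steel rider with a brass thumbscrew, fixed on the aluminium scale bar that runs along the unit's y beside the slide; 30 to 46 mm from the pointer's place at rest. Axes as the unit's. The slide is at the mark when pointer_tip and rider_nose have the same position along the unit's y
- iris: iris diaphragm on a post, base 50 x 50 mm, 125 mm high, on the beam axis about 0.10 m behind the unit's origin. Stays where it is.
- mirror: mirror mount on a post, 140 mm high, on the beam axis about 0.17 m behind the unit's origin. Stays where it is.
There are look-alikes about, which are no part of the job. Leave any brown look-alike of the filter alone.

How it is judged (in metres and radians):
On the way, in this order (a step that is already met when the one before it is completed fails the run):
1. the filter is seated in the slot and released, the slide still at rest (horizontal distance between filter and slot_floor below 0.004 m and z of filter in the frame of slot_floor between -0.003 and 0.004 m and angle between filter's own z axis and vertical below 0.08 rad and angle between the x axis of filter and the x axis of slot_floor, either way round below 0.1 rad and contact force between the fingers and filter below 0.05 N and y of slide in the frame of unit below 0.006 m), for 0.2 s.
2. the slide is held by its knob with the pointer level with the rider's nose (y of pointer_tip in the frame of rider_nose between -0.004 and 0.004 m and contact force between the fingers and slide above 1.5 N and y of slide in the frame of unit above 0.02 m), for 0.3 s.
At the end, for the whole second after the job is handed in: The filter rests in the slot (within 4 mm of its floor's middle, upright, not touched by the fingers), the fingers hold the knob and the slide stands still with its pointer within 4 mm of the rider's nose along the pull; the blank, the iris and the mirror are within 20 mm of where they stood (all of step 2 and horizontal distance between filter and slot_floor below 0.004 m and z of filter in the frame of slot_floor between -0.003 and 0.004 m and angle between filter's own z axis and vertical below 0.08 rad and angle between the x axis of filter and the x axis of slot_floor, either way round below 0.1 rad and distance of each of blank, iris, mirror from where it was at the start of the episode below 0.02 m and linear speed of slide below 0.01 m/s and contact force between the fingers and filter below 0.05 N); the arm keeps its last pose, push and grip.
It fails at once if the slide is pulled out (more than 10 mm) while the filter is not seated in the slot (y of slide in the frame of unit above 0.01 m and not (horizontal distance between filter and slot_floor below 0.004 m and z of filter in the frame of slot_floor between -0.003 and 0.004 m and angle between filter's own z axis and vertical below 0.08 rad and angle between the x axis of filter and the x axis of slot_floor, either way round below 0.1 rad)).
It fails at once if the blank, the iris or the mirror is moved by more than 30 mm (distance of any of blank, iris, mirror from where it was at the start of the episode above 0.03 m).
It also fails if it takes over 58 s, if anything falls off the work surface, if the arm or the gripper's body presses on something with over 40 N, if the wrist force passes 120 N, or if a joint passes its speed limit or range.

## Working session

There is one attempt and no reset: what is moved stays moved. The work goes in short steps, Python scripts to look and compute and a tool call to move; the robot and the scene stay as the last step left them, time stands still between calls to the robot, and variables do not carry over. Pictures are saved under pics/ and viewed, at most 10 in all, crops included, and the job is handed in when it is done.

Besides the shell and the picture viewer there is one more tool, called in YAML: its name, and indented under it one key for each argument. arm_command: Moves the arm, as the interface text tells. Its arguments: {"type":"object","properties":{"deltas":{"type":"array"}},"required":["deltas"]}

```bash
mkdir -p pics && cat > h.py <<'E'
import numpy as np, cv2
from cell import *
def shot(n,f=None):
    P=camera_params(n); im,d=get_image(n)
    if f: cv2.imwrite('pics/'+f,im[:,:,::-1]); np.savez('pics/'+f[:-4],im=im,d=d,K=P['camera_matrix'],T=P['extrinsics'])
    return im,d,np.array(P['camera_matrix']),np.array(P['extrinsics'])
def load(f):
    z=np.load('pics/'+f+'.npz'); return z['im'],z['d'],z['K'],z['T']
def onplane(uv,z,K,T):
    uv=np.atleast_2d(np.array(uv,float)); r=np.c_[uv,np.ones(len(uv))]@np.linalg.inv(K).T@T[:3,:3].T
    o=T[:3,3]; return o+r*((z-o[2])/r[:,2])[:,None]
def cloud(d,K,T):
    v,u=np.indices(d.shape); p=np.stack([u,v,np.ones_like(u)],-1)@np.linalg.inv(K).T*d[...,None]
    w=p@T[:3,:3].T+T[:3,3]; w[d==0]=np.nan; return w
E
python3 - <<'E'
from h import *
for n in('top','side'):
    im,d,K,T=shot(n,n+'0.png'); print(n,K.round(1).tolist(),T.round(3).tolist())
a=[cv2.imread('pics/%s0.png'%n) for n in('top','side')]
s=read_state(); print(s['clock'],s['eef_pos'],s['tool_rot'],s['width'])
E
```

```text
top [[393.6, 0.0, 253.2], [0.0, 393.6, 186.2], [0.0, 0.0, 1.0]] [[0.007, -0.992, 0.124, 421.906], [-1.0, -0.006, 0.012, -102.661], [-0.011, -0.124, -0.992, 959.814], [0.0, 0.0, 0.0, 1.0]]
side [[390.8, 0.0, 250.0], [0.0, 390.8, 194.3], [0.0, 0.0, 1.0]] [[-0.884, -0.193, 0.425, 75.096], [-0.467, 0.351, -0.812, 788.078], [0.007, -0.916, -0.401, 541.03], [0.0, 0.0, 0.0, 1.0]]
0.1 [ 173.15696322 -625.9245739   230.47350512] [-3.13986631e+00  1.34754598e-05  2.69831114e-01] 85.40901938027457
```

View pics/top0.png

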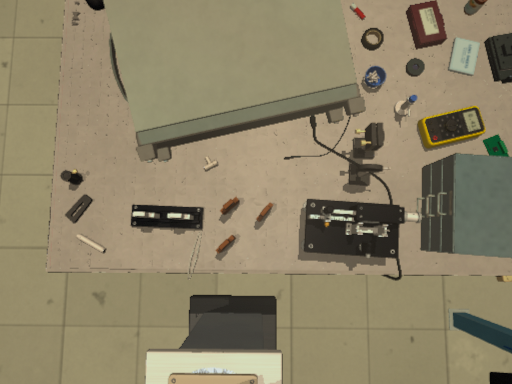

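View pics/side0.png

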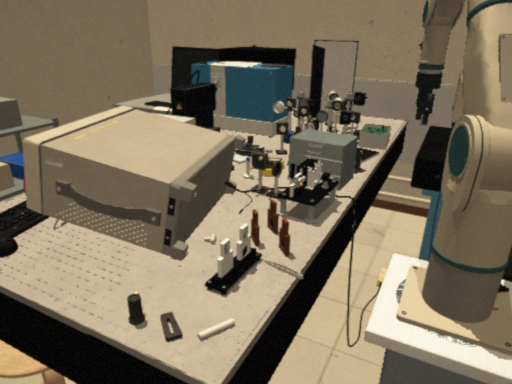

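The top view shows the rack at (167,217), with two plates, and the unit at (352,228). Three brown look-alikes stand at (230,205), (264,212) and (226,243), and the iris and mirror are at (363,173) and (370,137). The side view shows the white plates at (224,258) and (243,238). I'll crop both views to tell filter from blank and to find the unit's details.

```bash
python3 - <<'E'
from h import *
t=cv2.imread('pics/top0.png'); s=cv2.imread('pics/side0.png')
r=lambda i,x,y,w,h,k: cv2.resize(i[y:y+h,x:x+w],None,fx=k,fy=k,interpolation=cv2.INTER_CUBIC)
A=r(t,300,190,130,75,6)[:300,:]  # placeholder size 780x450
A=r(t,300,192,130,70,4.5) #585x315
B=r(t,125,200,85,35,2.4)#204x84
C=r(s,195,215,80,80,3.4)#272
D=r(s,270,150,80,70,3.8)#304x266
c=np.zeros((600,800,3),np.uint8)
for im,x,y in((A,0,0),(B,590,0),(C,0,320),(D,290,320)): c[y:y+im.shape[0],x:x+im.shape[1]]=im[:600-y,:800-x]
cv2.imwrite('pics/crop0.png',cv2.convertScaleAbs(c,alpha=1.3))
im,d,K,T=load('top0'); w=cloud(d,K,T)
for (n,x0,x1,y0,y1,zs) in(('rack',125,210,200,235,(20,60,80)),('unit',300,410,195,262,(60,100,125,140))):
    for a,b in zip(zs,list(zs[1:])+[400]):
        m=np.zeros(d.shape,np.uint8); q=(w[...,2]>a)&(w[...,2]<=b); m[y0:y1,x0:x1]=q[y0:y1,x0:x1]
        nn,l,st,ce=cv2.connectedComponentsWithStats(m)
        for i in range(1,nn):
            if st[i,4]>=5: p=w[l==i]; print(n,a,b,st[i].tolist(),p.mean(0).round(),p.min(0).round(),p.max(0).round())
E
```

```text
rack 20 60 [132, 210, 68, 14, 456] [464. 110.  31.] [450.  36.  20.] [481. 195.  58.]
rack 60 80 [144, 213, 12, 5, 41] [465. 138.  72.] [462. 130.  62.] [471. 157.  80.]
rack 60 80 [168, 214, 6, 5, 13] [463.  96.  72.] [460.  88.  62.] [469. 100.  78.]
rack 60 80 [184, 215, 7, 4, 28] [463.  56.  73.] [460.  51.  66.] [467.  63.  78.]
rack 80 400 [133, 212, 16, 5, 73] [467. 153. 105.] [462. 142.  82.] [471. 168. 110.]
rack 80 400 [170, 213, 14, 6, 72] [464.  74. 103.] [459.  63.  81.] [469.  88. 110.]
unit 60 100 [304, 199, 96, 60, 3446] [ 430. -304.   69.] [ 374. -423.   60.] [ 505. -207.  100.]
unit 60 100 [331, 214, 14, 3, 38] [ 469. -283.   70.] [ 467. -297.   65.] [ 472. -269.  100.]
unit 60 100 [349, 215, 7, 3, 16] [ 467. -311.   81.] [ 464. -316.   64.] [ 469. -308.   98.]
unit 100 125 [310, 205, 47, 22, 369] [ 465. -271.  109.] [ 443. -315.  100.] [ 488. -216.  125.]
unit 100 125 [405, 211, 5, 11, 51] [ 465. -422.  112.] [ 455. -430.  103.] [ 476. -417.  117.]
unit 100 125 [361, 221, 23, 3, 35] [ 453. -343.  115.] [ 450. -371.  102.] [ 455. -326.  123.]
unit 100 125 [394, 223, 5, 1, 5] [ 451. -398.  112.] [ 450. -400.  101.] [ 451. -396.  124.]
unit 100 125 [354, 224, 7, 10, 32] [ 439. -312.  113.] [ 429. -321.  101.] [ 448. -310.  125.]
unit 100 125 [378, 226, 9, 10, 38] [ 435. -367.  113.] [ 425. -373.  100.] [ 444. -362.  125.]
unit 100 125 [361, 243, 15, 15, 160] [ 396. -337.  113.] [ 378. -352.  102.] [ 408. -325.  120.]
unit 125 140 [356, 204, 49, 20, 781] [ 469. -359.  133.] [ 450. -409.  125.] [ 489. -308.  138.]
unit 125 140 [324, 207, 3, 7, 10] [ 475. -243.  132.] [ 469. -245.  126.] [ 482. -242.  140.]
unit 125 140 [356, 223, 8, 12, 48] [ 438. -315.  131.] [ 426. -323.  125.] [ 449. -308.  137.]
unit 125 140 [382, 225, 8, 12, 52] [ 434. -369.  131.] [ 423. -376.  125.] [ 446. -361.  138.]
unit 140 400 [325, 206, 9, 8, 61] [ 476. -248.  159.] [ 468. -256.  142.] [ 483. -241.  164.]
```

View pics/crop0.png

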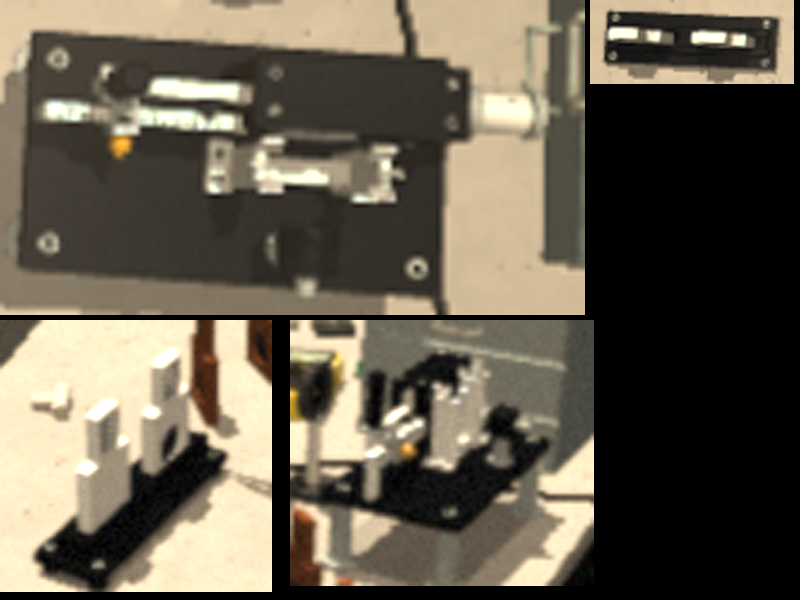

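Candidates for the filter:
- plate at top (178,216), side (245,250), which shows the round window
- blank at top (141,214), side (224,258), solid
- three brown look-alikes at top (230,205), (264,212) and (226,243)

The crop confirms the windowed plate, at world y≈74, is the filter. In the unit, the knob is at top (329,209), the slot channels at (360,228) and (386,230), and the rider with its brass screw at about (327,220). Next I'll refine the yaws and centres.

```bash
python3 - <<'E'
from h import *
im,d,K,T=load('top0'); w=cloud(d,K,T)
def comp(x0,x1,y0,y1,a,b):
    m=np.zeros(d.shape,np.uint8); m[y0:y1,x0:x1]=((w[...,2]>a)&(w[...,2]<=b))[y0:y1,x0:x1]; return m
def rect(name,m,z):
    v,u=np.nonzero(m); p=onplane(np.c_[u,v],z,K,T)[:,:2]
    r=cv2.minAreaRect(p.astype(np.float32)); b=cv2.boxPoints(r); 
    e=[b[1]-b[0],b[2]-b[1]]; L=max(e,key=np.linalg.norm); L=L*np.sign(L[1])
    print(name,np.round(r[0],1),np.round(r[1],1),'yaw',round(float(-np.arctan2(L[0],L[1])),4), 'mean',p.mean(0).round(1))
rect('rack',comp(125,210,200,235,20,45),30)
rect('filt tab',comp(165,210,205,235,100,120),108)
rect('blank tab',comp(125,160,205,235,100,120),108)
rect('base',comp(300,404,195,262,60,78),68)
rect('housing',comp(352,408,195,222,128,140),134)
rect('chans',comp(352,395,222,242,125,140),135)
rect('knob',comp(320,336,203,216,155,170),162)
rect('tube',comp(358,380,240,262,112,122),120)
print('cabinet z max',np.nanmax(w[160:250,420:500,2]), 'brown',[np.nanmax(w[y-10:y+10,x-10:x+10,2]).round() for x,y in((230,205),(264,212),(226,243))])
E
```

```text
rack [465. 115.] [ 30.7 158.9] yaw 0.0064 mean [464.4 109.8]
filt tab [464.7  74.3] [ 8.7 26.2] yaw 0.0066 mean [464.4  75.4]
blank tab [466.4 154.7] [ 8.7 26.4] yaw 0.0064 mean [466.5 154.3]
base [ 439.9 -314.3] [209.6 119.6] yaw -0.0621 mean [ 430.  -301.7]
housing [ 469.2 -358.5] [99.8 33.8] yaw -0.0623 mean [ 469.6 -358.2]
chans [ 437.1 -346.9] [28.9 79.2] yaw 0.0067 mean [ 437.7 -345.2]
knob [ 475.2 -248. ] [14.1 14.3] yaw 1.555 mean [ 475.6 -248.6]
tube [ 397.5 -336.1] [23.1 21.2] yaw -0.0275 mean [ 397.4 -337.8]
cabinet z max 169.77519073762608 brown [np.float64(94.0), np.float64(95.0), np.float64(96.0)]
```

arm_command:
  deltas:
    - {"dx": 0.24,"dy": 0.38,"dz": 0.02,"yaw": 40,"jaw": 1}
    - {"dx": 0.24,"dy": 0.38,"dz": 0.02,"yaw": 40,"jaw": 1}
    - {"dx": 0.24,"dy": 0.38,"dz": 0.02,"yaw": 40,"jaw": 1}
    - {"dx": 0.24,"dy": 0.38,"dz": 0.02,"yaw": 40,"jaw": 1}
    - {"dx": 0.24,"dy": 0.38,"dz": 0.02,"yaw": 40,"jaw": 1}
    - {"dx": 0.24,"dy": 0.38,"dz": 0.02,"yaw": 40,"jaw": 1}
    - {"dx": 0.24,"dy": 0.38,"dz": 0.02,"yaw": 40,"jaw": 1}
    - {"dx": 0.24,"dy": 0.38,"dz": 0.02,"yaw": 40,"jaw": 1}
    - {"dx": 0.24,"dy": 0.38,"dz": 0.02,"yaw": 40,"jaw": 1}
    - {"dx": 0.291,"dy": 0.7,"dz": 0.0,"yaw": 73.1,"jaw": 0.6}
    - {"dx": 0.291,"dy": 0.7,"dz": 0.0,"yaw": 73.1,"jaw": 0.6}
    - {"dx": 0.291,"dy": 0.7,"dz": 0.0,"yaw": 73.1,"jaw": 0.6}
    - {"dx": 0.291,"dy": 0.7,"dz": 0.0,"yaw": 73.1,"jaw": 0.6}
    - {"dx": 0.291,"dy": 0.7,"dz": 0.0,"yaw": 73.1,"jaw": 0.6}
    - {"dx": 0.291,"dy": 0.7,"dz": 0.0,"yaw": 73.1,"jaw": 0.6}
    - {"dx": 0.291,"dy": 0.7,"dz": 0.0,"yaw": 73.1,"jaw": 0.6}
    - {"dx": 0.291,"dy": 0.7,"dz": 0.0,"yaw": 73.1,"jaw": 0.6}
    - {"dx": 0.291,"dy": 0.7,"dz": 0.0,"yaw": 73.1,"jaw": 0.6}
    - {"dx": 0.291,"dy": 0.7,"dz": 0.0,"yaw": 73.1,"jaw": 0.6}
    - {"dx": 0.291,"dy": 0.7,"dz": 0.0,"yaw": 73.1,"jaw": 0.6}

```text
clock: 2.1
eef_pos: [464.1, 71.8, 231.2]
tool_rot: [-3.141, 0.001, 1.543]
force: [-0.0, -0.1, 0.6]
width: 51.6
gripper_force: 0.0
```

```bash
python3 - <<'E'
from h import *
s=read_state(); print(s['clock'],s['eef_pos'].round(1),np.array(s['tool_rot']).round(4),s['width'],s['force'])
im,d,K,T=shot('wrist','w1.png'); print(T.round(3).tolist())
w=cloud(d,K,T)
m=(w[...,2]>100)&(w[...,2]<114)&(w[...,0]>440)&(w[...,0]<490)
n,l,st,ce=cv2.connectedComponentsWithStats(m.astype(np.uint8))
for i in range(1,n):
    if st[i,4]>40:
        v,u=np.nonzero(l==i); p=onplane(np.c_[u,v],108,K,T)[:,:2]; print(st[i],cv2.minAreaRect(p.astype(np.float32)))
E
```

```text
2.1 [464.1  71.8 231.2] [-3.1413e+00  8.0000e-04  1.5428e+00] 51.554403562083145 [-0.00505354 -0.10376311  0.59461832]
[[1.0, -0.027, -0.009, 466.367], [-0.029, -0.963, -0.267, 138.881], [-0.001, 0.267, -0.964, 374.326], [0.0, 0.0, 0.0, 1.0]]
[250  70  12  32 357] ((467.03350830078125, 157.45489501953125), (25.56760025024414, 9.585063934326172), 88.09447479248047)
[250 160  11  28 281] ((464.3497009277344, 78.97886657714844), (26.141698837280273, 9.439339637756348), 88.094482421875)
```

View pics/w1.png

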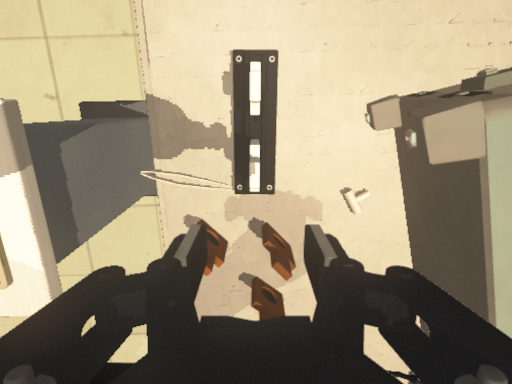

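The wrist view shows the blank's tab at (255,88) and the filter's tab at (255,172), with the brown look-alikes between the fingers in the background. The y readings from the two cameras differ by about 4 mm, so I'll settle and re-measure.

arm_command:
  deltas:
    - {"dx": 0.0005,"dy": 0.002,"dz": -0.03,"yaw": -0.4,"jaw": 0.6}
    - {"dx": 0.0005,"dy": 0.002,"dz": -0.03,"yaw": -0.4,"jaw": 0.6}
    - {"dx": 0.0005,"dy": 0.002,"dz": -0.03,"yaw": -0.4,"jaw": 0.6}
    - {"dx": 0.0005,"dy": 0.002,"dz": -0.03,"yaw": -0.4,"jaw": 0.6}
    - {"dx": 0.0005,"dy": 0.002,"dz": -0.03,"yaw": -0.4,"jaw": 0.6}

```text
clock: 2.65
eef_pos: [465.4, 75.5, 202.2]
tool_rot: [3.14, -0.0, 1.538]
force: [0.4, 0.1, 0.5]
width: 51.3
gripper_force: 0.0
```

```bash
cat > tabs.py <<'E'
from h import *
s=read_state(); print(s['clock'],s['eef_pos'].round(1),np.array(s['tool_rot']).round(4),s['width'],s['force'].round(1))
for cam in('wrist','top'):
    im,d,K,T=shot(cam,cam+'2.png'); w=cloud(d,K,T)
    m=(w[...,2]>100)&(w[...,2]<114)&(w[...,0]>440)&(w[...,0]<490)&(w[...,1]>50)&(w[...,1]<180)
    n,l,st,ce=cv2.connectedComponentsWithStats(m.astype(np.uint8))
    for i in range(1,n):
        if st[i,4]>40:
            v,u=np.nonzero(l==i); p=onplane(np.c_[u,v],108,K,T)[:,:2]; print(cam,st[i],cv2.minAreaRect(p.astype(np.float32)),p.min(0),p.max(0))
E
python3 tabs.py
```

```text
2.65 [465.4  75.5 202.2] [ 3.1399e+00 -3.0000e-04  1.5383e+00] 51.31018131464955 [0.4 0.1 0.5]
wrist [247  71  13  35 446] ((466.72998046875, 157.3608856201172), (25.078107833862305, 9.467965126037598), 88.1067123413086) [461.63446654 144.72434041] [471.74962706 170.0183085 ]
wrist [247 171  13  31 357] ((463.93121337890625, 78.38877868652344), (26.50693130493164, 10.111390113830566), 87.67691802978516) [458.74206242  65.07275778] [469.40610442  91.74185213]
top [170 213  12   5  55] ((464.71063232421875, 75.29373931884766), (8.654650688171387, 24.098562240600586), 0.37731319665908813) [460.30559946  63.21622847] [469.04293043  87.37126294]
```

arm_command:
  deltas:
    - {"dx": -0.0005,"dy": 0.0005,"dz": -0.05,"jaw": 0.6}
    - {"dx": -0.0005,"dy": 0.0005,"dz": -0.1,"jaw": 0.6}
    - {"dx": -0.0005,"dy": 0.0005,"dz": -0.124,"jaw": 0.6}
    - {"dx": -0.0005,"dy": 0.0005,"dz": -0.124,"jaw": 0.6}
    - {"dx": -0.0005,"dy": 0.0005,"dz": -0.124,"jaw": 0.6}
    - {"dx": -0.0005,"dy": 0.0005,"dz": -0.124,"jaw": 0}
    - {"dx": -0.0005,"dy": 0.0005,"dz": -0.124,"jaw": 0}
    - {"dx": -0.0005,"dy": 0.0005,"dz": -0.124,"jaw": 0}
    - {"dx": -0.0005,"dy": 0.0005,"dz": -0.124,"jaw": 0}
    - {"dx": -0.0005,"dy": 0.0005,"dz": -0.124,"jaw": 0}
    - {"dx": -0.0005,"dy": 0.0005,"dz": -0.124,"jaw": 0}
    - {"dx": -0.0005,"dy": 0.0005,"dz": -0.124,"jaw": 0}

```text
invalid input at $.deltas[0]: expected keys dx, dy, dz, yaw, jaw
```

arm_command:
  deltas:
    - {"dx": -0.0005,"dy": 0.0005,"dz": -0.05,"yaw": 0,"jaw": 0.6}
    - {"dx": -0.0005,"dy": 0.0005,"dz": -0.1,"yaw": 0,"jaw": 0.6}
    - {"dx": -0.0005,"dy": 0.0005,"dz": -0.124,"yaw": 0,"jaw": 0.6}
    - {"dx": -0.0005,"dy": 0.0005,"dz": -0.124,"yaw": 0,"jaw": 0.6}
    - {"dx": -0.0005,"dy": 0.0005,"dz": -0.124,"yaw": 0,"jaw": 0.6}
    - {"dx": -0.0005,"dy": 0.0005,"dz": -0.124,"yaw": 0,"jaw": 0}
    - {"dx": -0.0005,"dy": 0.0005,"dz": -0.124,"yaw": 0,"jaw": 0}
    - {"dx": -0.0005,"dy": 0.0005,"dz": -0.124,"yaw": 0,"jaw": 0}
    - {"dx": -0.0005,"dy": 0.0005,"dz": -0.124,"yaw": 0,"jaw": 0}
    - {"dx": -0.0005,"dy": 0.0005,"dz": -0.124,"yaw": 0,"jaw": 0}
    - {"dx": -0.0005,"dy": 0.0005,"dz": -0.124,"yaw": 0,"jaw": 0}
    - {"dx": -0.0005,"dy": 0.0005,"dz": -0.124,"yaw": 0,"jaw": 0}

```text
clock: 3.95
eef_pos: [464.7, 76.1, 78.6]
tool_rot: [3.14, -0.0, 1.539]
force: [-1.1, 0.6, 8.9]
width: 8.7
gripper_force: 58.6
```

```bash
python3 - <<'E'
from h import *
s=read_state(); print(s['clock'],s['eef_pos'].round(1),np.array(s['tool_rot']).round(4),s['width'],s['force'].round(1),s['gripper_force'])
E
```

```text
3.95 [464.7  76.1  78.6] [ 3.1398e+00 -1.0000e-04  1.5385e+00] 8.740418213889406 [-1.1  0.6  8.9] 58.568376302719116
```

arm_command:
  deltas:
    - {"dx": 0,"dy": 0,"dz": 0.03,"yaw": 0,"jaw": 0}
    - {"dx": 0,"dy": 0,"dz": 0.07,"yaw": 0,"jaw": 0}
    - {"dx": 0,"dy": 0,"dz": 0.11,"yaw": 0,"jaw": 0}
    - {"dx": 0,"dy": 0,"dz": 0.15,"yaw": 0,"jaw": 0}
    - {"dx": 0,"dy": 0,"dz": 0.183,"yaw": 0,"jaw": 0}
    - {"dx": -0.002,"dy": -0.03,"dz": 0.183,"yaw": 0,"jaw": 0}
    - {"dx": -0.004,"dy": -0.07,"dz": 0.183,"yaw": 0,"jaw": 0}
    - {"dx": -0.006,"dy": -0.11,"dz": 0.183,"yaw": -0.5,"jaw": 0}
    - {"dx": -0.008,"dy": -0.15,"dz": 0.183,"yaw": -0.5,"jaw": 0}
    - {"dx": -0.01,"dy": -0.2,"dz": 0.183,"yaw": -0.5,"jaw": 0}
    - {"dx": -0.015,"dy": -0.25,"dz": 0.183,"yaw": -1,"jaw": 0}
    - {"dx": -0.02,"dy": -0.3,"dz": 0.183,"yaw": -1,"jaw": 0}
    - {"dx": -0.025,"dy": -0.35,"dz": 0.183,"yaw": -1.7,"jaw": 0}
    - {"dx": -0.028,"dy": -0.4,"dz": 0.183,"yaw": -1.7,"jaw": 0}
    - {"dx": -0.028,"dy": -0.45,"dz": 0.183,"yaw": -1.7,"jaw": 0}
    - {"dx": -0.028,"dy": -0.48,"dz": 0.183,"yaw": -1.7,"jaw": 0}
    - {"dx": -0.028,"dy": -0.497,"dz": 0.183,"yaw": -1.7,"jaw": 0}
    - {"dx": -0.028,"dy": -0.497,"dz": 0.183,"yaw": -1.7,"jaw": 0}
    - {"dx": -0.028,"dy": -0.497,"dz": 0.183,"yaw": -1.7,"jaw": 0}
    - {"dx": -0.028,"dy": -0.497,"dz": 0.183,"yaw": -1.7,"jaw": 0}

```text
clock: 5.95
eef_pos: [436.7, -419.1, 260.6]
tool_rot: [3.141, -0.001, 1.511]
force: [0.3, 0.1, -1.2]
width: 9.3
gripper_force: 58.9
```

```bash
python3 - <<'E'
from h import *
s=read_state(); print(s['clock'],s['eef_pos'].round(1),np.array(s['tool_rot']).round(4),s['width'],s['force'].round(1),s['gripper_force'])
im,d,K,T=shot('wrist','w3.png'); shot('top','top3.png'); print(T.round(3).tolist())
w=cloud(d,K,T); im=cv2.imread('pics/w3.png')
E
```

```text
5.95 [ 436.7 -419.1  260.6] [ 3.1415e+00 -1.1000e-03  1.5111e+00] 9.316521852675216 [ 0.3  0.1 -1.2] 58.90333592891693
[[0.998, -0.058, -0.017, 440.976], [-0.06, -0.962, -0.265, -352.368], [-0.001, 0.265, -0.964, 403.796], [0.0, 0.0, 0.0, 1.0]]
```

View pics/w3.png

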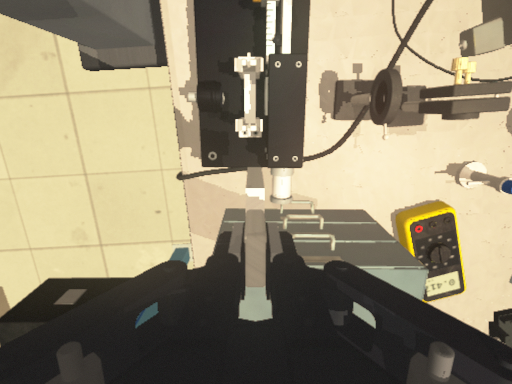

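The wrist view shows the slot channels at (249,63) and (249,128), the housing at (288,108), and the held filter's front edge and shoulder at (256,190). I'll measure all of these with this one camera so that its bias cancels.

```bash
python3 - <<'E'
from h import *
im,d,K,T=load('w3'); w=cloud(d,K,T)
def comps(x0,x1,y0,y1,a,b,z,mn=20):
    m=np.zeros(d.shape,np.uint8); m[y0:y1,x0:x1]=((w[...,2]>a)&(w[...,2]<=b))[y0:y1,x0:x1]
    n,l,st,ce=cv2.connectedComponentsWithStats(m)
    for i in range(1,n):
        if st[i,4]>=mn:
            v,u=np.nonzero(l==i); p=onplane(np.c_[u,v],z,K,T)[:,:2]; c=w[l==i]
            print(st[i],'rect',[np.round(q,1).tolist() for q in cv2.minAreaRect(p.astype(np.float32))],'cloud',np.median(c,0).round(1),c.min(0).round(1),c.max(0).round(1))
print('housing');comps(265,310,40,175,130,139,134)
print('chan');comps(228,268,45,145,131,139,135)
print('filter');comps(240,272,160,300,180,320,260)
for r in range(164,300,6): print(r,w[r,256].round(0).tolist())
E
```

```text
housing
[ 267   53   41  115 4297] rect [[468.9, -358.0], [99.6, 33.9], 86.4] cloud [ 469.1 -354.4  134.4] [ 449.1 -408.9  130.5] [ 488.4 -307.1  137.5]
chan
[248  52   3  14  39] rect [[438.1, -310.8], [10.3, 1.7], 86.2] cloud [ 438.1 -310.7  134.7] [ 437.  -315.4  131.2] [ 439.3 -305.3  137.4]
[235  57   5  15  67] rect [[427.5, -314.5], [11.2, 3.5], 85.7] cloud [ 427.5 -314.3  134.4] [ 425.4 -319.9  131.1] [ 429.5 -308.6  137. ]
[258  57   6  15  73] rect [[447.8, -315.8], [11.2, 4.3], 87.0] cloud [ 448.1 -315.8  134.6] [ 445.4 -321.1  131. ] [ 450.2 -310.2  137. ]
[236 119   6  12  55] rect [[424.9, -365.6], [9.9, 4.5], 85.5] cloud [ 424.3 -365.4  134.4] [ 422.3 -370.7  131.5] [ 427.4 -360.5  136.6]
[258 119   5  12  53] rect [[444.5, -366.8], [9.8, 3.7], 86.7] cloud [ 444.7 -367.2  134.5] [ 442.4 -371.8  131.1] [ 446.6 -361.9  136.6]
[248 125   3  11  33] rect [[434.2, -371.1], [9.0, 1.8], 86.3] cloud [ 434.2 -371.1  135.3] [ 432.9 -375.7  131.9] [ 435.3 -366.7  137.3]
filter
[ 240  167   32  133 3215] rect [[437.1, -419.7], [77.6, 17.9], 86.6] cloud [ 437.7 -408.2  289.5] [ 429.9 -430.8  200.3] [ 445.7 -391.9  305.9]
164 [438.0, -416.0, 68.0]
170 [439.0, -393.0, 212.0]
176 [439.0, -393.0, 230.0]
182 [439.0, -393.0, 245.0]
188 [439.0, -393.0, 256.0]
194 [439.0, -396.0, 257.0]
200 [439.0, -400.0, 256.0]
206 [438.0, -403.0, 255.0]
212 [438.0, -404.0, 262.0]
218 [438.0, -405.0, 270.0]
224 [438.0, -405.0, 277.0]
230 [438.0, -405.0, 284.0]
236 [438.0, -405.0, 290.0]
242 [438.0, -408.0, 290.0]
248 [438.0, -411.0, 290.0]
254 [438.0, -414.0, 290.0]
260 [437.0, -416.0, 290.0]
266 [437.0, -419.0, 290.0]
272 [437.0, -422.0, 291.0]
278 [437.0, -425.0, 291.0]
284 [437.0, -428.0, 291.0]
290 [432.0, -518.0, 166.0]
296 [431.0, -524.0, 167.0]
```

```bash
python3 - <<'E'
from h import *
im,d,K,T=load('w3'); w=cloud(d,K,T)
for a,b,z in((252,260,256.5),(287,294,290.5)):
    m=(w[...,2]>a)&(w[...,2]<b)&(w[...,1]<-388)&(w[...,1]>-440)&(abs(w[...,0]-437)<12)
    v,u=np.nonzero(m); p=onplane(np.c_[u,v],z,K,T)[:,:2]; print(m.sum(),cv2.minAreaRect(p.astype(np.float32)),p.min(0),p.max(0))
for r in (174,180,186): # edge face at y~-393
    c=[u for u in range(235,280) if abs(w[r,u,1]+393)<3 and w[r,u,2]>200]; print(r,c[0],c[-1],w[r,c].min(0).round(1),w[r,c].max(0).round(1))
E
```

```text
497 ((438.0306091308594, -399.3995361328125), (16.281679153442383, 9.765115737915039), 86.55208587646484) [ 432.66727013 -407.24289596] [ 443.23863283 -391.0197879 ]
1394 ((434.950927734375, -415.2577209472656), (26.748586654663086, 21.84454345703125), 65.62831115722656) [ 425.20052779 -429.36666227] [ 449.04833283 -402.73659723]
174 248 262 [ 434.  -392.9  223.1] [ 442.9 -392.3  225. ]
180 247 263 [ 433.8 -393.   239.1] [ 443.1 -392.2  241.1]
186 246 264 [ 433.7 -393.1  252.8] [ 443.3 -391.9  255. ]
```

arm_command:
  deltas:
    - {"dx": -0.0005,"dy": 0.03,"dz": 0,"yaw": -0.2,"jaw": 0}
    - {"dx": -0.0005,"dy": 0.06,"dz": 0,"yaw": -0.2,"jaw": 0}
    - {"dx": -0.0005,"dy": 0.078,"dz": -0.02,"yaw": -0.2,"jaw": 0}
    - {"dx": -0.0005,"dy": 0.078,"dz": -0.04,"yaw": -0.2,"jaw": 0}
    - {"dx": -0.0005,"dy": 0.078,"dz": -0.05,"yaw": -0.2,"jaw": 0}
    - {"dx": -0.0005,"dy": 0.078,"dz": -0.05,"yaw": -0.2,"jaw": 0}
    - {"dx": -0.0005,"dy": 0.078,"dz": -0.05,"yaw": -0.2,"jaw": 0}
    - {"dx": -0.0005,"dy": 0.078,"dz": -0.05,"yaw": -0.2,"jaw": 0}
    - {"dx": -0.0005,"dy": 0.078,"dz": -0.05,"yaw": -0.2,"jaw": 0}
    - {"dx": -0.0005,"dy": 0.078,"dz": -0.05,"yaw": -0.2,"jaw": 0}

```text
clock: 7.05
eef_pos: [436.0, -343.3, 210.8]
tool_rot: [3.141, 0.0, 1.505]
force: [-1.0, 0.6, -0.5]
width: 9.0
gripper_force: 58.8
```

```bash
cat > held.py <<'E'
from h import *
s=read_state(); print(s['clock'],s['eef_pos'].round(1),np.array(s['tool_rot']).round(4),s['width'],s['force'].round(1),s['gripper_force'])
im,d,K,T=shot('wrist','w4.png'); w=cloud(d,K,T); zt=s['eef_pos'][2]
m=np.zeros(d.shape,bool); m[150:215,235:280]=1
sh=m&(abs(w[...,2]-(zt-4))<3.5); v,u=np.nonzero(sh); p=onplane(np.c_[u,v],zt-4,K,T)[:,:2]; print('shoulder',cv2.minAreaRect(p.astype(np.float32)))
f=m&(w[...,2]<zt-10)&(w[...,2]>zt-45)&(abs(w[...,0]-436)<15); q=w[f]; print('front face y,x',np.median(q,0).round(1),q.min(0).round(1),q.max(0).round(1))
E
python3 held.py
```

```text
7.05 [ 436.  -343.3  210.8] [3.1408e+00 5.0000e-04 1.5050e+00] 8.95096224975525 [-1.   0.6 -0.5] 58.79767119884491
shoulder ((437.4365539550781, -323.6309814453125), (15.152968406677246, 9.752779006958008), 86.19331359863281)
front face y,x [ 437.9 -316.9  185.8] [ 432.8 -317.5  166. ] [ 442.8 -316.2  200.7]
```

arm_command:
  deltas:
    - {"dx": 0,"dy": 0.001,"dz": 0,"yaw": 0,"jaw": 0}
    - {"dx": 0,"dy": 0.001,"dz": -0.008,"yaw": 0,"jaw": 0}
    - {"dx": 0,"dy": 0.001,"dz": -0.014,"yaw": 0,"jaw": 0}
    - {"dx": 0,"dy": 0.001,"dz": -0.02,"yaw": 0,"jaw": 0}
    - {"dx": 0,"dy": 0.001,"dz": -0.026,"yaw": 0,"jaw": 0}
    - {"dx": 0,"dy": 0.001,"dz": -0.032,"yaw": 0,"jaw": 0}
    - {"dx": 0,"dy": 0.001,"dz": -0.036,"yaw": 0,"jaw": 0}
    - {"dx": 0,"dy": 0.001,"dz": -0.04,"yaw": 0,"jaw": 0}
    - {"dx": 0,"dy": 0.001,"dz": -0.04,"yaw": 0,"jaw": 0}

```text
clock: 8.0
eef_pos: [435.6, -342.0, 169.3]
tool_rot: [-3.141, -0.0, 1.505]
force: [2.3, -1.7, -5.2]
width: 9.2
gripper_force: 58.3
```

arm_command:
  deltas:
    - {"dx": 0,"dy": 0,"dz": -0.006,"yaw": 0,"jaw": 0}
    - {"dx": 0,"dy": 0,"dz": -0.012,"yaw": 0,"jaw": 0}
    - {"dx": 0,"dy": 0,"dz": -0.018,"yaw": 0,"jaw": 0}
    - {"dx": 0,"dy": 0,"dz": -0.022,"yaw": 0,"jaw": 0}
    - {"dx": 0,"dy": 0,"dz": -0.025,"yaw": 0,"jaw": 0}
    - {"dx": 0,"dy": 0,"dz": -0.0265,"yaw": 0,"jaw": 0}
    - {"dx": 0,"dy": 0,"dz": -0.0265,"yaw": 0,"jaw": 0}
    - {"dx": 0,"dy": 0,"dz": -0.0265,"yaw": 0,"jaw": 0}

```text
clock: 8.8
eef_pos: [435.6, -342.0, 143.4]
tool_rot: [-3.141, -0.0, 1.505]
force: [0.2, -2.9, -2.3]
width: 9.1
gripper_force: 58.8
```

arm_command:
  deltas:
    - {"dx": 0,"dy": 0,"dz": -0.001,"yaw": 0,"jaw": 0}
    - {"dx": 0,"dy": 0,"dz": -0.002,"yaw": 0,"jaw": 0}
    - {"dx": 0,"dy": 0,"dz": -0.002,"yaw": 0,"jaw": 0}
    - {"dx": 0,"dy": 0,"dz": -0.002,"yaw": 0,"jaw": 0}

```text
clock: 9.2
eef_pos: [435.8, -342.1, 142.7]
tool_rot: [3.141, 0.001, 1.505]
force: [-2.1, 0.1, 7.1]
width: 8.7
gripper_force: 60.2
```

arm_command:
  deltas:
    - {"dx": 0,"dy": 0,"dz": -0.001,"yaw": 0,"jaw": 0.5}
    - {"dx": 0,"dy": 0,"dz": -0.001,"yaw": 0,"jaw": 0.5}
    - {"dx": 0,"dy": 0,"dz": -0.001,"yaw": 0,"jaw": 0.5}
    - {"dx": 0,"dy": 0,"dz": -0.001,"yaw": 0,"jaw": 0.5}
    - {"dx": 0,"dy": 0,"dz": -0.001,"yaw": 0,"jaw": 0.5}
    - {"dx": 0,"dy": 0,"dz": -0.001,"yaw": 0,"jaw": 0.5}
    - {"dx": 0,"dy": 0,"dz": 0.03,"yaw": 0,"jaw": 0.5}
    - {"dx": 0,"dy": 0,"dz": 0.07,"yaw": 0,"jaw": 0.5}
    - {"dx": 0,"dy": 0,"dz": 0.11,"yaw": 0,"jaw": 0.5}
    - {"dx": 0,"dy": -0.03,"dz": 0.12,"yaw": 0,"jaw": 0.5}
    - {"dx": 0.0,"dy": -0.06,"dz": 0.12,"yaw": 0,"jaw": 0.5}
    - {"dx": 0.0,"dy": -0.06,"dz": 0.12,"yaw": 0,"jaw": 0.5}
    - {"dx": 0.0,"dy": -0.06,"dz": 0.12,"yaw": 0,"jaw": 0.5}
    - {"dx": 0.0,"dy": -0.06,"dz": 0.12,"yaw": 0,"jaw": 0.5}
    - {"dx": 0.0,"dy": -0.06,"dz": 0.12,"yaw": 0,"jaw": 0.5}

```text
clock: 10.7
eef_pos: [436.1, -400.7, 261.6]
tool_rot: [-3.141, -0.001, 1.507]
force: [0.1, -0.6, 0.3]
width: 42.7
gripper_force: 0.0
```

```bash
python3 - <<'E'
from h import *
s=read_state(); print(s['clock'],s['eef_pos'].round(1),np.array(s['tool_rot']).round(4),s['width'],s['force'].round(1),s['gripper_force'])
im,d,K,T=shot('wrist','w5.png'); shot('top','top5.png'); w=cloud(d,K,T)
def comps(x,y,a,b,z,mn=20):
    m=((w[...,2]>a)&(w[...,2]<=b)&(w[...,0]>x[0])&(w[...,0]<x[1])&(w[...,1]>y[0])&(w[...,1]<y[1])).astype(np.uint8)
    n,l,st,ce=cv2.connectedComponentsWithStats(m)
    for i in range(1,n):
        if st[i,4]>=mn:
            v,u=np.nonzero(l==i); p=onplane(np.c_[u,v],z,K,T)[:,:2]; c=w[l==i]
            print(st[i],'rect',[np.round(q,1).tolist() for q in cv2.minAreaRect(p.astype(np.float32))],'z',np.median(c[:,2]).round(1))
print('tab');comps((425,450),(-370,-310),165,180,172)
print('shoulder');comps((425,450),(-370,-310),136,142,138)
print('knob');comps((460,490),(-270,-220),156,170,162)
cv2.imwrite('pics/c5.png',cv2.resize(cv2.imread('pics/w5.png')[:190,150:350],None,fx=3,fy=3,interpolation=cv2.INTER_CUBIC))
E
```

```text
10.7 [ 436.1 -400.7  261.6] [-3.1412e+00 -1.0000e-03  1.5072e+00] 42.67527406829623 [ 0.1 -0.6  0.3] 0.0
tab
[244 101  13  34 430] rect [[436.0, -340.7], [25.2, 9.5], 86.3] z 172.3
shoulder
[245  87  12  15 156] rect [[437.2, -321.5], [11.7, 9.6], 86.4] z 138.5
[246 134  11  11 113] rect [[435.0, -360.7], [9.1, 9.2], 86.3] z 138.5
knob
```

View pics/c5.png

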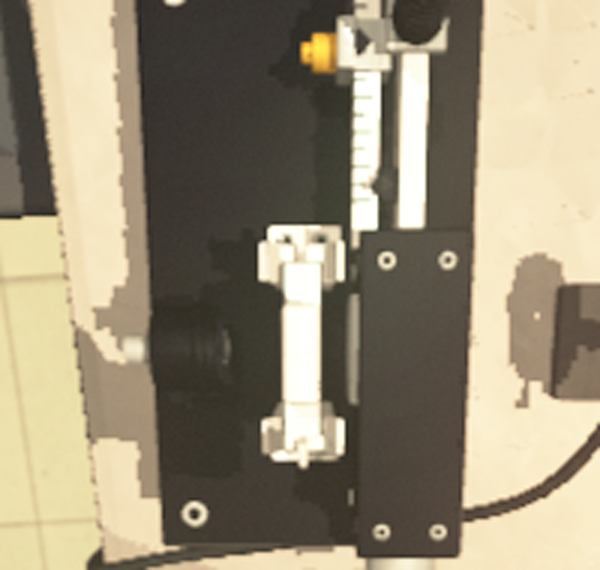

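The filter is seated: its tab top is at z 172.3, centred at (436.0,-340.7), against a slot centre of (436.15,-340.85). In the crop the pointer is at (385,185), and the rider with its brass screw and a dark triangular mark is at (362,42). I'll go closer to measure the pointer and the rider's nose.

arm_command:
  deltas:
    - {"dx": 0.02,"dy": 0.04,"dz": 0,"yaw": 0,"jaw": 0.5}
    - {"dx": 0.02,"dy": 0.075,"dz": -0.03,"yaw": 0,"jaw": 0.5}
    - {"dx": 0.02,"dy": 0.075,"dz": -0.03,"yaw": 0,"jaw": 0.5}
    - {"dx": 0.02,"dy": 0.075,"dz": -0.03,"yaw": 0,"jaw": 0.5}
    - {"dx": 0.02,"dy": 0.075,"dz": -0.03,"yaw": 0,"jaw": 0.5}
    - {"dx": 0.02,"dy": 0.075,"dz": -0.03,"yaw": 0,"jaw": 0.5}
    - {"dx": 0.02,"dy": 0.075,"dz": -0.03,"yaw": 0,"jaw": 0.5}

```text
clock: 11.5
eef_pos: [455.8, -328.1, 232.2]
tool_rot: [3.141, 0.001, 1.504]
force: [-0.0, -0.1, -0.2]
width: 42.9
gripper_force: 0.0
```

```bash
python3 - <<'E'
from h import *
s=read_state(); print(s['clock'],s['eef_pos'].round(1),np.array(s['tool_rot']).round(4))
im,d,K,T=shot('wrist','w6.png'); w=cloud(d,K,T)
# pixel of unit points
yaw=-.063; R=np.array([[np.cos(yaw),-np.sin(yaw)],[np.sin(yaw),np.cos(yaw)]]); o=np.array([470.0,-342.9])
def pix(ux,uy,z):
    p=np.r_[o+R@[ux,uy],z]; c=T[:3,:3].T@(p-T[:3,3]); return (K@c/c[2])[:2]
for n,a in dict(knob=(0,95,162),ptr0=(-10,50,109),far=(-10,110,109)).items(): print(n,pix(*a).round(0))
c=pix(-12,75,109).astype(int); x0,y0=c[0]-55,max(c[1]-50,0); print('crop origin',x0,y0)
cv2.imwrite('pics/c6.png',cv2.resize(im[y0:y0+90,x0:x0+110,::-1],None,fx=6.5,fy=6.5,interpolation=cv2.INTER_CUBIC))
E
```

```text
11.5 [ 455.8 -328.1  232.2] [3.1407e+00 8.0000e-04 1.5039e+00]
knob [276.  87.]
ptr0 [260. 143.]
far [260.  73.]
crop origin 202 64
```

View pics/c6.png

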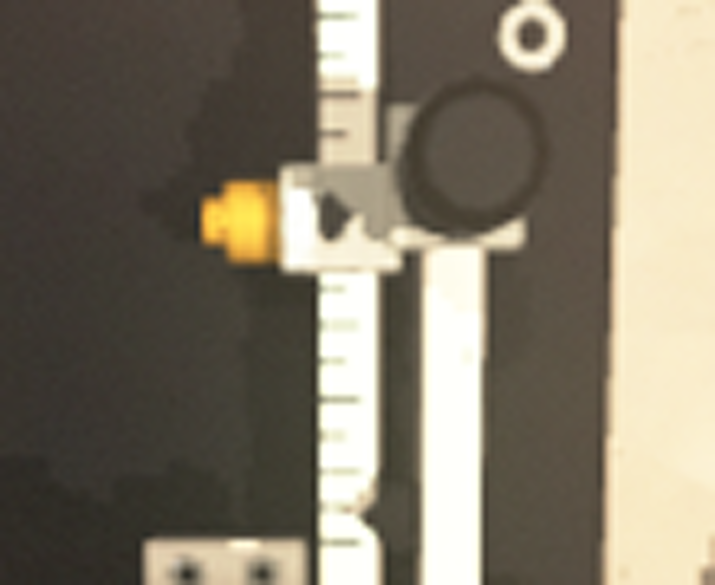

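The crop shows the pointer tip at (358,515), i.e. pixel (257,143). The rider block spans y 165–270, with its mark and centre at about 217, i.e. row 97. The brass screw is at (240,222) and the knob top at (476,155).

```bash
python3 - <<'E'
from h import *
im,d,K,T=load('w6'); w=cloud(d,K,T)
yaw=-.063; R=np.array([[np.cos(yaw),-np.sin(yaw)],[np.sin(yaw),np.cos(yaw)]]); o=np.array([470.0,-342.9])
U=lambda p:(np.atleast_2d(p)[:,:2]-o)@R
cv=lambda x,y:(202+x/6.5-.42,64+y/6.5-.42)
print('z rows',[w[int(cv(0,y)[1]+.5),int(cv(x,0)[0]+.5)].round(0).tolist() for x,y in((300,190),(300,250),(340,215),(385,255),(385,190),(348,330),(450,350),(240,222),(475,155),(345,215),(360,515),(375,515),(390,515),(395,120))])
zb=132
for z in (109,115,120,125): print(z,'rider lo/hi/mark',U(onplane([cv(340,270),cv(340,165),cv(340,216)],z,K,T)).round(1).tolist())
print('ptr',U(onplane([cv(358,515),cv(375,490),cv(375,535)],109,K,T)).round(1).tolist())
# knob top circle at 162
m=(w[...,2]>156)&(w[...,2]<170)&(w[...,1]>-275)&(w[...,1]<-225); v,u=np.nonzero(m); p=onplane(np.c_[u,v],162,K,T)[:,:2].astype(np.float32); print('knob',m.sum(),cv2.minEnclosingCircle(p),U(np.mean(p,0)))
im8=im[60:160,235:300]; 
q=(w[...,2]>106)&(w[...,1]>-290)&(w[...,1]<-240)
n,l,st,ce=cv2.connectedComponentsWithStats(((w[...,2]>112)&(w[...,2]<150)&(U(w.reshape(-1,3)).reshape(w.shape[0],-1,2)[...,0]<-8)&(w[...,1]>-290)&(w[...,1]<-220)).astype(np.uint8))
for i in range(1,n):
    if st[i,4]>8: c=w[l==i]; print(st[i],U(c).min(0).round(1),U(c).max(0).round(1),U(c).mean(0).round(1),np.median(c[:,2]).round(1))
E
```

```text
z rows [[455.0, -248.0, 112.0], [455.0, -256.0, 112.0], [460.0, -252.0, 113.0], [466.0, -257.0, 109.0], [467.0, -249.0, 109.0], [460.0, -267.0, 106.0], [474.0, -270.0, 115.0], [447.0, -252.0, 106.0], [475.0, -248.0, 161.0], [461.0, -252.0, 112.0], [460.0, -292.0, 112.0], [462.0, -292.0, 111.0], [465.0, -292.0, 111.0], [468.0, -241.0, 117.0]]
109 rider lo/hi/mark [[-15.6, 83.3], [-15.5, 96.9], [-15.6, 90.3]]
115 rider lo/hi/mark [[-15.6, 83.2], [-15.5, 96.5], [-15.6, 90.1]]
120 rider lo/hi/mark [[-15.6, 83.2], [-15.5, 96.2], [-15.5, 89.9]]
125 rider lo/hi/mark [[-15.6, 83.2], [-15.5, 95.9], [-15.5, 89.8]]
ptr [[-13.3, 50.0], [-10.9, 53.5], [-10.9, 47.2]]
knob 449 ((475.5398864746094, -248.2454833984375), 8.098731994628906) [[-0.4681979  94.90581673]]
[262  80   2  22  26] [-8.7 86.6] [ -8.2 103.6] [-8.6 95.1] 117.2
```

arm_command:
  deltas:
    - {"dx": 0.0197,"dy": 0.0798,"dz": 0,"yaw": -89.8,"jaw": 0.5}
    - {"dx": 0.0197,"dy": 0.0798,"dz": 0,"yaw": -89.8,"jaw": 0.5}
    - {"dx": 0.0197,"dy": 0.0798,"dz": 0,"yaw": -89.8,"jaw": 0.5}
    - {"dx": 0.0197,"dy": 0.0798,"dz": 0,"yaw": -89.8,"jaw": 0.5}
    - {"dx": 0.0197,"dy": 0.0798,"dz": 0,"yaw": -89.8,"jaw": 0.5}
    - {"dx": 0.0197,"dy": 0.0798,"dz": 0,"yaw": -89.8,"jaw": 0.5}
    - {"dx": 0.0197,"dy": 0.0798,"dz": 0,"yaw": -89.8,"jaw": 0.5}
    - {"dx": 0.0197,"dy": 0.0798,"dz": 0,"yaw": -89.8,"jaw": 0.5}
    - {"dx": 0.0197,"dy": 0.0798,"dz": 0,"yaw": -89.8,"jaw": 0.5}
    - {"dx": 0.0197,"dy": 0.0798,"dz": 0,"yaw": -89.8,"jaw": 0.5}
    - {"dx": 0.0197,"dy": 0.0798,"dz": 0,"yaw": -89.8,"jaw": 0.5}
    - {"dx": 0.0197,"dy": 0.0798,"dz": 0,"yaw": -89.8,"jaw": 0.5}
    - {"dx": 0.0197,"dy": 0.0798,"dz": 0,"yaw": -89.8,"jaw": 0.5}
    - {"dx": 0.0197,"dy": 0.0798,"dz": 0,"yaw": -89.8,"jaw": 0.5}
    - {"dx": 0.0197,"dy": 0.0798,"dz": 0,"yaw": -89.8,"jaw": 0.5}
    - {"dx": 0.0197,"dy": 0.0798,"dz": 0,"yaw": -89.8,"jaw": 0.5}

```text
clock: 13.15
eef_pos: [475.4, -247.3, 231.8]
tool_rot: [-3.142, -0.0, -0.062]
force: [-0.1, 0.8, -0.3]
width: 42.7
gripper_force: 0.0
```

arm_command:
  deltas:
    - {"dx": 0,"dy": -0.001,"dz": -0.04,"yaw": 0,"jaw": 0.5}
    - {"dx": 0,"dy": -0.001,"dz": -0.075,"yaw": 0,"jaw": 0.5}
    - {"dx": 0,"dy": -0.001,"dz": -0.095,"yaw": 0,"jaw": 0.5}
    - {"dx": 0,"dy": -0.001,"dz": -0.104,"yaw": 0,"jaw": 0.5}
    - {"dx": 0,"dy": -0.001,"dz": -0.104,"yaw": 0,"jaw": 0.5}
    - {"dx": 0,"dy": -0.001,"dz": -0.104,"yaw": 0,"jaw": 0.5}
    - {"dx": 0,"dy": -0.001,"dz": -0.104,"yaw": 0,"jaw": 0}
    - {"dx": 0,"dy": -0.001,"dz": -0.104,"yaw": 0,"jaw": 0}
    - {"dx": 0,"dy": -0.001,"dz": -0.104,"yaw": 0,"jaw": 0}
    - {"dx": 0,"dy": -0.001,"dz": -0.104,"yaw": 0,"jaw": 0}
    - {"dx": 0,"dy": -0.001,"dz": -0.104,"yaw": 0,"jaw": 0}
    - {"dx": 0,"dy": -0.001,"dz": -0.104,"yaw": 0,"jaw": 0}

```text
clock: 14.35
eef_pos: [476.3, -247.9, 129.1]
tool_rot: [3.142, -0.002, -0.062]
force: [-0.3, 0.8, 6.3]
width: 14.2
gripper_force: 58.4
```

arm_command:
  deltas:
    - {"dx": 0.0003,"dy": 0.004,"dz": 0,"yaw": 0,"jaw": 0}
    - {"dx": 0.0005,"dy": 0.008,"dz": 0,"yaw": 0,"jaw": 0}
    - {"dx": 0.0008,"dy": 0.012,"dz": 0,"yaw": 0,"jaw": 0}
    - {"dx": 0.001,"dy": 0.016,"dz": 0,"yaw": 0,"jaw": 0}
    - {"dx": 0.0013,"dy": 0.02,"dz": 0,"yaw": 0,"jaw": 0}
    - {"dx": 0.0015,"dy": 0.024,"dz": 0,"yaw": 0,"jaw": 0}
    - {"dx": 0.0018,"dy": 0.028,"dz": 0,"yaw": 0,"jaw": 0}
    - {"dx": 0.002,"dy": 0.032,"dz": 0,"yaw": 0,"jaw": 0}
    - {"dx": 0.0023,"dy": 0.036,"dz": 0,"yaw": 0,"jaw": 0}
    - {"dx": 0.0024,"dy": 0.038,"dz": 0,"yaw": 0,"jaw": 0}
    - {"dx": 0.0025,"dy": 0.04,"dz": 0,"yaw": 0,"jaw": 0}
    - {"dx": 0.0025,"dy": 0.04,"dz": 0,"yaw": 0,"jaw": 0}
    - {"dx": 0.0025,"dy": 0.04,"dz": 0,"yaw": 0,"jaw": 0}
    - {"dx": 0.0025,"dy": 0.04,"dz": 0,"yaw": 0,"jaw": 0}

```text
clock: 15.75
eef_pos: [478.6, -211.3, 129.1]
tool_rot: [3.137, -0.003, -0.064]
force: [-1.4, -6.3, 7.3]
width: 14.4
gripper_force: 59.0
```

```bash
python3 - <<'E'
from h import *
s=read_state(); print(s['clock'],s['eef_pos'].round(1),s['force'].round(1),s['width'])
yaw=-.063; R=np.array([[np.cos(yaw),-np.sin(yaw)],[np.sin(yaw),np.cos(yaw)]]); o=np.array([470.0,-342.9])
print('tcp unit',(s['eef_pos'][:2]-o)@R)
out=[]
for n in('side','top','wrist'):
    im,d,K,T=shot(n,n+'7.png')
    p=np.r_[o+R@[-13,90],109]; c=T[:3,:3].T@(p-T[:3,3]); q=(K@c/c[2])[:2]; print(n,q.round(1),T[:3,3].round(0))
    x0,y0=int(q[0])-25,int(q[1])-25
    a=im[max(y0,0):y0+50,max(x0,0):x0+50,::-1]
    out.append(cv2.resize(a,(260,260),interpolation=cv2.INTER_CUBIC) if a.size else np.zeros((260,260,3),np.uint8))
cv2.imwrite('pics/c7.png',np.vstack([np.hstack(out),cv2.resize(cv2.imread('pics/wrist7.png'),(780,585))[:335]]))
E
```

```text
15.75 [ 478.6 -211.3  129.1] [-1.4 -6.3  7.3] 14.35605490685897
tcp unit [  0.28685883 131.85978512]
side [296.2 179.6] [ 75. 788. 541.]
top [327.1 216.9] [ 422. -103.  960.]
wrist [322.  243.2] [ 546. -215.  272.]
```

View pics/c7.png

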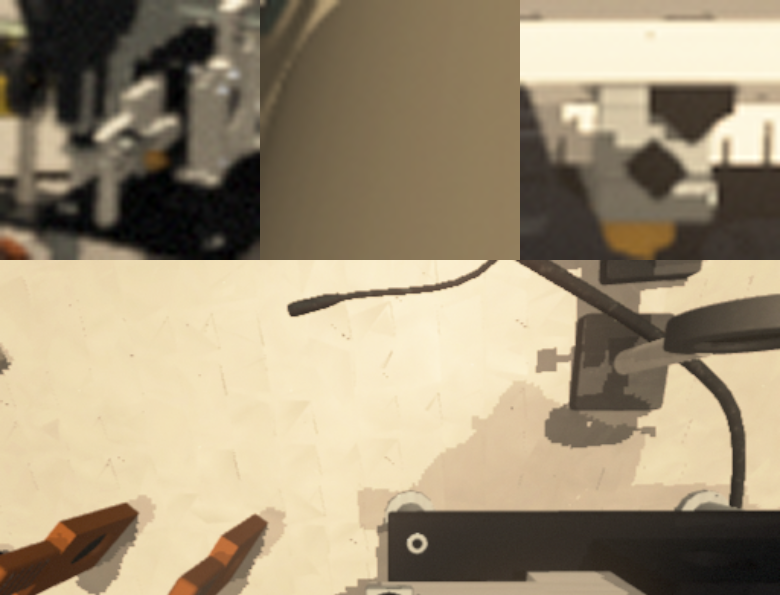

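The pointer, at crop (692,115), is still about 7 px short of the rider's centre mark at (655,168). The measured travel is about 36.7 mm because the spring deflects the arm. I'll pull the remaining distance and look closer.

arm_command:
  deltas:
    - {"dx": 0.0001,"dy": 0.0017,"dz": 0,"yaw": 0,"jaw": 0}
    - {"dx": 0.0002,"dy": 0.0033,"dz": 0,"yaw": 0,"jaw": 0}
    - {"dx": 0.0002,"dy": 0.0033,"dz": 0,"yaw": 0,"jaw": 0}
    - {"dx": 0.0002,"dy": 0.0033,"dz": 0,"yaw": 0,"jaw": 0}
    - {"dx": 0.0002,"dy": 0.0033,"dz": 0,"yaw": 0,"jaw": 0}

```text
clock: 16.4
eef_pos: [478.8, -208.2, 129.1]
tool_rot: [3.137, -0.003, -0.064]
force: [-2.1, -7.3, 6.5]
width: 14.3
gripper_force: 59.0
```

```bash
python3 - <<'E'
from h import *
s=read_state(); print(s['clock'],s['eef_pos'].round(1),s['force'].round(1),s['width'])
yaw=-.063; R=np.array([[np.cos(yaw),-np.sin(yaw)],[np.sin(yaw),np.cos(yaw)]]); o=np.array([470.0,-342.9])
print('tcp unit',(s['eef_pos'][:2]-o)@R)
im,d,K,T=shot('wrist','w8.png'); print(T.round(3).tolist())
a=im[205:275,280:380,::-1]; cv2.imwrite('pics/c8.png',cv2.convertScaleAbs(cv2.resize(a,None,fx=8,fy=8,interpolation=cv2.INTER_CUBIC),alpha=1.4,beta=15))
E
```

```text
16.4 [ 478.8 -208.2  129.1] [-2.1 -7.3  6.5] 14.339689893349327
tcp unit [  0.28207623 135.00239702]
[[-0.065, -0.963, -0.263, 545.699], [-0.998, 0.064, 0.012, -212.031], [0.005, 0.263, -0.965, 272.412], [0.0, 0.0, 0.0, 1.0]]
```

View pics/c8.png

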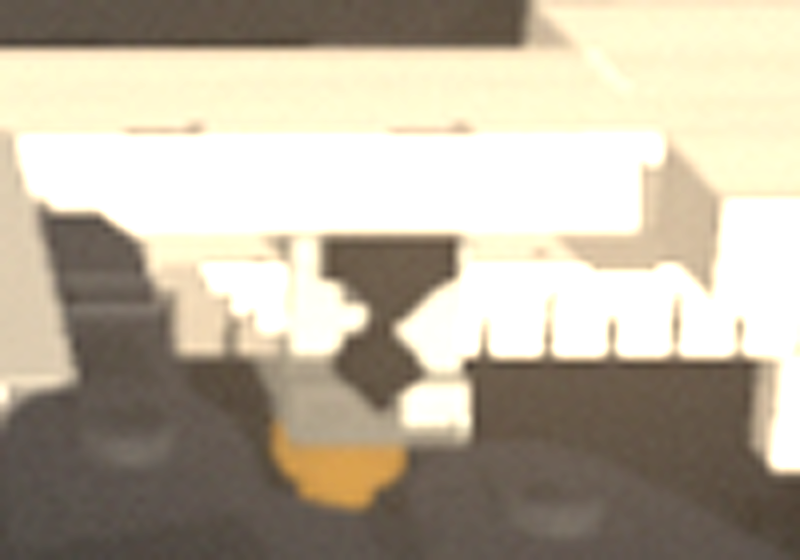

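The pointer tip at (385,325) now meets the tip of the rider's dark nose at (380,330), agreeing to within 1 px (about 0.5 mm). This matches the 39.8 mm travel against the 40 mm measured. I'll hold briefly, check the filter with the top camera, and hand in.

arm_command:
  deltas:
    - {"dx": 0,"dy": 0,"dz": 0,"yaw": 0,"jaw": 0}
    - {"dx": 0,"dy": 0,"dz": 0,"yaw": 0,"jaw": 0}
    - {"dx": 0,"dy": 0,"dz": 0,"yaw": 0,"jaw": 0}
    - {"dx": 0,"dy": 0,"dz": 0,"yaw": 0,"jaw": 0}
    - {"dx": 0,"dy": 0,"dz": 0,"yaw": 0,"jaw": 0}

```text
clock: 16.95
eef_pos: [478.8, -208.2, 129.1]
tool_rot: [3.137, -0.003, -0.064]
force: [-1.0, -6.0, 6.9]
width: 14.0
gripper_force: 59.0
```

```bash
python3 - <<'E'
from h import *
s=read_state(); print(s['clock'],s['eef_pos'].round(1),s['force'].round(1),s['gripper_force'])
if abs(s['eef_pos'][1]+208.2)<1 and s['gripper_force']>20: print(finish_job())
E
```

```text
16.95 [ 478.8 -208.2  129.1] [-1.  -6.   6.9] 58.96362040308304
the job is handed in; nothing more can be done
None
```

I handed the job in at 17 s: the filter measured seated and released before the pull (I skipped the planned top-camera recheck after it), and the slide is held by its knob about 40 mm out, pointer within about 0.5 mm of the rider's nose; the hand-in returned no verdict.

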